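Clear and pin the swing arm of the serving-board rest

TASK

Refit the swing arm of the serving-board rest: first take the steel shaker off the bracket and stand it upright on a free spot of the bench, then slide its steel eye into the jaw of the bracket on the bench so that the arm lies flat on the bracket's plate, then take the red-handled hinge pin from the tool block and ease it down through bracket and eye until its collar sits fully home on the bracket. Let go of everything, and leave the other tools in the block and the tin, tubs, jar and bottle standing where they are.

Things in the scene. Friction and masses are not known exactly. Their poses are not given: they have to be found in the camera images.
- bracket: Fixed steel bracket; origin on the bench under the hinge axis, z up, x points into its jaw (open side at -x); yaw varies. Dark base plate 195 x 110 x 20 mm, from 140 mm in front of the axis (-x) to 55 mm behind. Bright upper lug 64 x 64 x 16 mm centred on the axis, 48 to 64 mm above the bench, on a back wall that starts 32 mm behind the axis. Straight 17 mm holes through lug and plate.
- bracket_mouth (a point): Centre of the mouth of the hinge hole, on the lug's top face, 64 mm above the bench. Axes as bracket. The jaw below the lug, down to the plate, is 28 mm high, open in front and at both sides.
- bracket_gap (a point): Point on the hinge axis, 30 mm above the bench: where swing_eye lies when the arm lies flat on the plate with its hole in line. The arm need not lie square to the jaw: up to about 0.5 rad to either side it still clears the back wall and rests on the plate. Axes as bracket.
- swing_center (a point): Centre of the loose swing arm, half-way up, 22 mm above its underside: beech bar 190 mm long over all, 32 mm wide, 20 mm high; x points along it to the steel eye, z up. A black rubber pad 70 x 32 x 24 mm sits on its middle, flush with the sides: there the arm is 32 mm wide and 44 mm high, to be gripped across its width. 0.27 to 0.53 kg; lies flat on the bench.
- swing_eye (a point): Centre of the hole in the arm's steel eye, 75 mm along x from swing_center and 10 mm above the underside. The eye is a block 40 x 40 x 20 mm at the bar's end, with an 17 mm vertical through hole. Axes as swing_center.
- swingarm: The swing arm as a body; origin at the middle of its underside, 22 mm below swing_center, same axes.
- pin_handle (a point): Centre of the hinge pin's red handle, an upright cylinder 24 mm across, 46 mm high. z points up, tip to handle. Home in the bracket, the collar rests on the lug and this point is 29 mm above bracket_mouth. 0.14 kg. Starts upright and loose in one of the block's holes, collar on the block's top; lifts straight out (60 mm).
- pin: The hinge pin as a body; origin at its tip, 89 mm below pin_handle. Steel shank 14 mm across and 60 mm long, its last 14 mm tapering to 8 mm at the tip; above it a collar 30 mm across and 6 mm high, then the handle.
- block_hole1 (a point): Middle hole of the fixed wooden tool block, on its top face 64 mm above the bench. Block 205 x 60 x 64 mm, long along x; its three 17 mm holes in a row along x, 70 mm apart, hold the pin and two other tools in any order.
- shaker: The shaker as a body; origin at the middle of its underside, 45 mm below shaker_mid.
- shaker_mid (a point): Centre of a loose steel shaker, half-way up: upright cylinder 50 mm across, 90 mm high, its top 22 mm rounded in. 0.2 kg. It starts standing on the bracket's base plate, 70 to 100 mm in front of the hinge axis. Standing on the bench this point is 45 mm up. The bench 0.4 to 0.73 m from the robot, up to 45 degrees to either side, holds nothing but the things listed here.
- pick_handle (a point): Centre of the dark wooden handle (24 mm across, 46 mm high) of another tool in the block, as big as the pin, with a brass collar: leave it there.
- steel_handle (a point): Centre of the white handle (24 mm across, 46 mm high) of a third tool in the block, as big as the pin, with a black collar: leave it there.
- tin_mid (a point): Centre of an open steel tin, 102 mm across, 75 mm high: bystander.
- tubs_mid (a point): Centre of a stack of cardboard tubs, 90 mm across at the top, 110 mm high: bystander.
- jar_mid (a point): Centre of a green glass jar, 80 mm across, 120 mm high: bystander.
- bottle_mid (a point): Centre of an amber bottle, 68 mm across, 180 mm high: bystander.
Mind the look-alikes: they are no part of the job. What is shaped like the shaker but purple is not meant. Leave any purple look-alike of the pin alone.

How it is judged:
By the outcome, as a careful person would: the job done as asked, in the order asked, and still so for the second after the job is handed in, with the robot touching nothing.
It also fails if it takes over 72 s, if anything falls off the work surface, if the arm or the gripper's body presses on something with over 40 N, if the wrist force passes 120 N, or if a joint passes its speed limit or range.

ROBOT

A 6-joint arm with a two-finger parallel gripper is mounted at the origin on the work surface. World frame = base frame: x ahead of the robot, y to its left, z up, the work surface at z = 0. Lengths are in m, angles in rad, forces in N, time in s.
With the tool pointing down it reaches from about 0.425 to 0.95 m from the base axis. Payload 3.5 kg.
Tool frame: the origin (TCP) lies on the centre line of the jaws, within the pads' length; the fingertips stand 14 mm ahead of it and the grasp point (between the pads) lies 5 mm behind it (tips_ahead is the distance from the TCP to the fingertips, in m); y points along the fingers, z is the direction in which the jaws open and shut, and the axes are right-handed (so a half turn about y gives the same grasp; the last joint's range is limited). The gripper opens to 85 mm and grips with 20 to 120 N. Pads are 22 mm wide; open, the fingers measure 114 mm over their backs; the gripper's body (76 mm by 85 mm) begins 54 mm behind the grasp point. The pads swing forward as they close: fully open they stand 13 mm farther back than shut.
Start: joints at [-1.315, 0.286, 1.577, -0, 1.279, -0.15], TCP at [0.266, -0.62, 0.245] pointing down, gripper open.
Joint ranges: [-2.77, 2.77], [-0.9, 2.22], [0.21, 2.48], [-1.53, 4.67], [0.24, 2.81], [-2.84, 2.84]. Speed limits (rad/s): [2.79, 2.79, 3.14, 3.14, 3.14, 3.14].

INTERFACE

Orientations are given as a unit quaternion [x, y, z, w].
In Python, from plant import get_state, read_camera, sign_off, tips_ahead gives the robot as it stands.
- The arm moves only by the tool send_rows, never from a script. Its argument "plan" is a list of rows, each a list of 2 entries, a list of its own where there are three numbers: the shift along the tool's x, y, z in units of 12 cm (1.0 is 12 cm), then the turn, a rotation vector about the tool's x, y, z in units of 360 degrees (1.0 is 360 degrees). In form: [[[tx, ty, tz], [rx, ry, rz]], ...]. A call has 1 to 12 rows; each row shifts and turns the commanded pose from where the row before left it, along the tool's axes as they then stand; what a row does not reach is not made up. A row lasts 1/10 s, in which the tool goes at most 50 mm and 8.59 degrees, less where a joint would pass 70% of its speed; a pose out of reach is approached as far as the arm can. A call with a number of a shift or a turn outside -1 to 1 is refused whole. A call with a gripper value outside its range is refused whole. "gripper" is the closure, from 0 (fully open) to 1 (shut), set as the call begins (left out, the last holds). The fingers move at their own pace and stop on an object; "grip_force" is the grip in N (left out, the last holds). Time passes only in rows, so rows that do not move let the fingers close. It gives the time, the measured TCP pose, the force and the opening at its end, in the units of the state.
- get_state(): the state, without advancing time (a new reading comes with each control period).
- read_camera(name): name is "scene" or "top" or "wrist"; returns a dict with "img" (480x640x3 uint8, blue, green, red), "fx", "fy", "cx", "cy" (pixels), "world_from_camera" (4x4, takes a point from camera to world coordinates); the wrist camera has in their place "mount" (4x4, takes a point from camera to tool coordinates, whose origin is the TCP and whose axes are the tool frame's). Camera axes: x right, y down, z forward; pixel columns grow to the right and rows downward; lengths in m; the calibration is good to about 2 mm. A picture is of the moment at which its call begins: read the wrist's pose just before it. There is no depth.
- sign_off(): hands the job in, once; it reports no verdict.
The state is a dict: "time": time; "qpos": joint angles; "dq": joint speeds; "joint_efforts": joint torques, N m; "eef_pos": TCP position; "tcp_rot": TCP orientation; "contact_force": force on the tool from outside, world axes, zero at the start; "wrist_torque": the same for the moment, N m; "opening": opening from 0.0 (shut) to 1.0 (fully open).
Only numpy, scipy, OpenCV 4.12 (cv2) and the standard library are available. Lean on these libraries where they do the work, as an engineer would, in place of code of your own. Each camera call takes 0.05 s, during which the arm holds its last target. There are 200 camera calls.

## Working session

There is one attempt and no reset: what is moved stays moved. The work goes in short steps, Python scripts to look and compute and a tool call to move; the robot and the scene stay as the last step left them, time stands still between calls to the robot, and variables do not carry over. Pictures are saved under pics/ and viewed, about 8 in all and at most 12, crops included, and the job is handed in when it is done.

Besides the shell and the picture viewer there is one more tool, called after ">>>" as a command line: name --argument value ..., lists and objects as JSON in quotes. send_rows: Moves the arm, as the interface text tells. Its arguments: {"type":"object","properties":{"plan":{"type":"array"},"gripper":{"type":"number"},"grip_force":{"type":"number"}},"required":["plan"]}

```bash
ls; mkdir -p pics; python3 - <<'E'
from plant import get_state, read_camera, tips_ahead
import cv2, numpy as np
np.set_printoptions(precision=4,suppress=True)
s=get_state(); print(s, tips_ahead)
for n in ("scene","top"):
    c=read_camera(n); cv2.imwrite(f"pics/{n}0.png",c["img"]); print(n,c["fx"],c["fy"],c["cx"],c["cy"]); print(np.array(c["world_from_camera"]))
c=read_camera("wrist");print(c["fx"],c["cx"],c["cy"],np.array(c["mount"]))
E
```

```text
pics
{'time': 0.0, 'qpos': array([-1.315 ,  0.2872,  1.5782, -0.    ,  1.2786, -0.15  ]), 'dq': array([-0.0015, -0.0005, -0.0004,  0.0002,  0.0001, -0.0014]), 'joint_efforts': array([  0.0009, -40.5981, -29.2626,  -0.0001,   0.0058,   0.    ]), 'eef_pos': array([ 0.2663, -0.6196,  0.2439]), 'tcp_rot': array([-0.1425,  0.6934, -0.6918,  0.1424]), 'contact_force': array([-0.0544,  0.437 , -0.3024]), 'wrist_torque': array([ 0.0326,  0.0394, -0.0198]), 'opening': 1.0016606313413479} 0.014
scene 468.18422866305247 468.18422866305247 313.9430867535653 239.63536759956634
[[-0.3502  0.7733 -0.5286  1.1979]
 [ 0.9366  0.2938 -0.1907  0.266 ]
 [ 0.0079 -0.5619 -0.8272  1.041 ]
 [ 0.      0.      0.      1.    ]]
top 514.6087525999586 514.6087525999586 317.82220141485374 244.69364587566577
[[-0.0186 -0.996   0.087   0.4912]
 [-0.9997  0.0173 -0.0156  0.0391]
 [ 0.014  -0.0873 -0.9961  1.1047]
 [ 0.      0.      0.      1.    ]]
346.08291658815995 317.5394601022829 239.1865921560482 [[-0.0001  0.9638  0.2668 -0.0673]
 [ 0.     -0.2668  0.9638 -0.1287]
 [ 1.      0.0001  0.      0.0007]
 [ 0.      0.      0.      1.    ]]
```

View pics/top0.png

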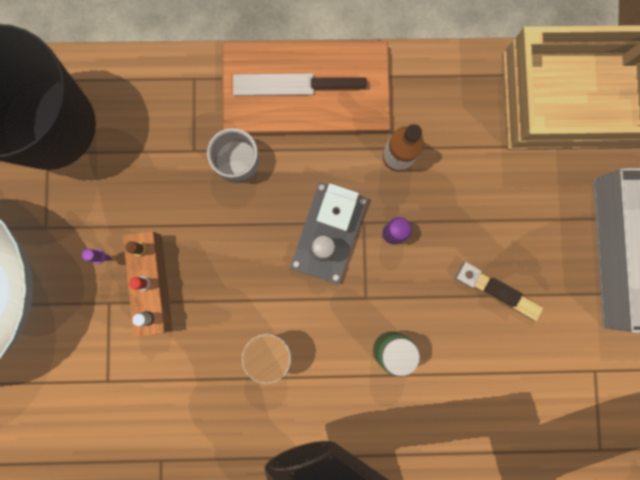

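View pics/scene0.png

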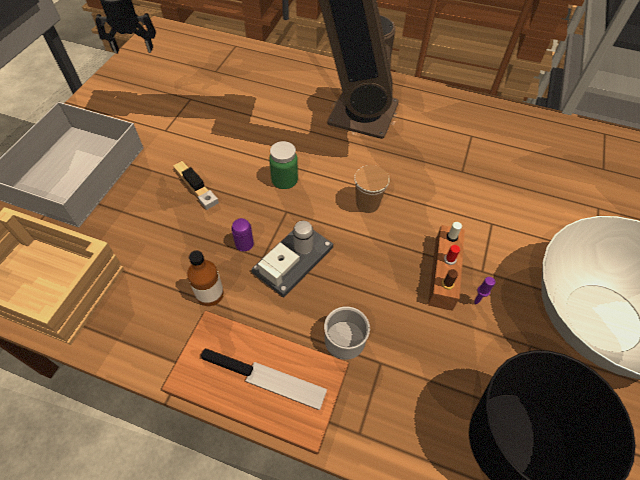

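The top view shows:
- **Bracket:** lug with its hole at (336,211), grey steel shaker on the plate at (322,246).
- **Shaker look-alike:** purple, at (398,230).
- **Swing arm:** eye at (468,272), black pad at (503,291).
- **Tool block:** dark handle (135,248), red (138,284), white (143,320).
- **Pin look-alike:** purple, at (94,256).

The grey shaker on the plate and the red handle fit the description; the purple ones don't. I'll measure these and confirm them in a crop.

```bash
cat > h.py <<'E'
import numpy as np, cv2
from plant import *
from scipy.spatial.transform import Rotation as R
np.set_printoptions(precision=4,suppress=True)
def cam(n):
    s=get_state(); c=read_camera(n)
    if n=="wrist":
        T=np.eye(4);T[:3,:3]=R.from_quat(s["tcp_rot"]).as_matrix();T[:3,3]=s["eef_pos"]
        c["world_from_camera"]=T@np.array(c["mount"])
    return c
def ray(c,uv,z):
    """pixel -> world point on plane z"""
    T=np.array(c["world_from_camera"]); d=T[:3,:3]@[(uv[0]-c["cx"])/c["fx"],(uv[1]-c["cy"])/c["fy"],1]
    return T[:3,3]+d*(z-T[2,3])/d[2]
def proj(c,p):
    T=np.linalg.inv(np.array(c["world_from_camera"])); q=T[:3,:3]@np.array(p)+T[:3,3]
    return np.array([q[0]/q[2]*c["fx"]+c["cx"],q[1]/q[2]*c["fy"]+c["cy"]])
def blobs(m,x0=0,y0=0,amin=20):
    n,l,st,ce=cv2.connectedComponentsWithStats(m.astype(np.uint8))
    return [(ce[i]+[x0,y0],st[i,4]) for i in range(1,n) if st[i,4]>=amin]
def rect(m,x0=0,y0=0):
    """min-area rect of the largest contour"""
    k,_=cv2.findContours(m.astype(np.uint8),cv2.RETR_EXTERNAL,cv2.CHAIN_APPROX_NONE)
    k=max(k,key=cv2.contourArea); r=cv2.minAreaRect(k); return np.array(r[0])+[x0,y0],r[1],cv2.boxPoints(r)+[x0,y0]
def rows(delta_w, rotvec=None):
    """world delta -> tool units"""
    s=get_state(); M=R.from_quat(s["tcp_rot"]).as_matrix(); return M.T@np.array(delta_w)/0.12
E
python3 - <<'E'
from h import *
c=cam("top"); im=c["img"]
hsv=cv2.cvtColor(im,cv2.COLOR_BGR2HSV).astype(int); H,S,V=hsv[...,0],hsv[...,1],hsv[...,2]
red=((H<6)|(H>174))&(S>170)&(V>90)
print("red",[(b,ray(c,b[0],.116)) for b in blobs(red[200:360,80:200],80,200,10)])
def sub(m,x,y,x2,y2): return m[y:y2,x:x2],x,y
lug=(S<50)&(V>190)
a=rect(*sub(lug,290,170,380,235)); print("lug",a[:2]); print(np.array([ray(c,p,.064) for p in a[2]]), ray(c,a[0],.064))
plate=(S<70)&(V<120)
a=rect(*sub((S<90),285,170,375,290)); print("plate",a[:2]);P=np.array([ray(c,p,.02) for p in a[2]]);print(P)
pad=(V<60)
a=rect(*sub(pad,450,255,550,330)); print("pad",a[:2]); print(np.array([ray(c,p,.044) for p in a[2]]), ray(c,a[0],.044))
eye=(S<60)&(V>120)
a=rect(*sub(eye,450,255,490,300)); print("eye",a[:2]); print(np.array([ray(c,p,.02) for p in a[2]]), ray(c,a[0],.02))
big=lambda x,y,x2,y2,f:cv2.resize(im[y:y2,x:x2],None,fx=f,fy=f,interpolation=cv2.INTER_CUBIC)
A=big(285,170,425,290,4); B=big(80,225,180,345,4); C=big(450,250,550,330,4)
o=np.zeros((560,800,3),np.uint8)
A=cv2.resize(A,(420,360));B=cv2.resize(B,(300,360));C=cv2.resize(C,(250,200))
o[:360,:420]=A;o[:360,430:730]=B;o[360:,:250]=C;cv2.imwrite("pics/crop1.png",o)
E
```

```text
red [((array([136.8455, 282.9182]), np.int32(110)), array([0.5104, 0.37  , 0.116 ]))]
lug (array([337.2808, 206.3803]), (30.675613403320312, 38.970760345458984))
[[ 0.6333  0.0247  0.064 ]
 [ 0.709  -0.0029  0.064 ]
 [ 0.6871 -0.0619  0.064 ]
 [ 0.6116 -0.0339  0.064 ]] [ 0.6601 -0.0185  0.064 ]
plate (array([329.3189, 231.8162]), (53.61879348754883, 94.4964828491211))
[[ 0.5381  0.0844  0.02  ]
 [ 0.7283  0.0165  0.02  ]
 [ 0.689  -0.0913  0.02  ]
 [ 0.4997 -0.0217  0.02  ]]Traceback (most recent call last):
  File "<stdin>", line 12, in <module>
  File "h.py", line 24, in rect
    k=max(k,key=cv2.contourArea); r=cv2.minAreaRect(k); return np.array(r[0])+[x0,y0],r[1],cv2.boxPoints(r)+[x0,y0]
ValueError: max() iterable argument is empty
```

```bash
python3 - <<'E'
from h import *
c=cam("top"); im=c["img"]
hsv=cv2.cvtColor(im,cv2.COLOR_BGR2HSV).astype(int); H,S,V=hsv[...,0],hsv[...,1],hsv[...,2]
def sub(m,x,y,x2,y2): return m[y:y2,x:x2],x,y
print("pad V min",V[291,503],im[291,503])
hole=(V<120); print("hole",[(b[0],b[1],ray(c,b[0],.064)) for b in blobs(*sub(hole,326,202,346,222),5)])
a=rect(*sub(V<85,455,258,545,320)); print("pad",a[:2]); print(np.array([ray(c,p,.044) for p in a[2]]), ray(c,a[0],.044))
a=rect(*sub((S<70)&(V>110),450,255,492,300)); print("eye",a[:2]); print(np.array([ray(c,p,.02) for p in a[2]]), ray(c,a[0],.02))
print("eyehole",[(b[0],b[1],ray(c,b[0],.02)) for b in blobs(*sub(V<110,462,266,478,280),3)])
big=lambda x,y,x2,y2,f:cv2.resize(im[y:y2,x:x2],None,fx=f,fy=f,interpolation=cv2.INTER_CUBIC)
A=big(285,175,425,295,3); B=big(80,225,180,345,3); C=big(450,250,550,330,2)
o=np.zeros((530,740,3),np.uint8)
o[:360,:420]=A;o[:360,430:730]=B;o[365:525,:200]=C
# scene crop of shaker
d=cam("scene"); D=cv2.resize(d["img"][215:270,230:330],None,fx=3,fy=3); o[365:530,210:510]=D
h2=cv2.cvtColor(d["img"],cv2.COLOR_BGR2HSV).astype(int)
cv2.imwrite("pics/crop1.png",o)
# grey shaker top apex: bright low sat around 322,246
g=(S<45)&(V>110); print("shk",[(b,ray(c,b[0],.105)) for b in blobs(*sub(g,308,233,340,262),20)])
red2=((h2[...,0]<6)|(h2[...,0]>174))&(h2[...,1]>170)&(h2[...,2]>90)
print("scene red",blobs(red2[220:300,420:500],420,220,8)); print(proj(d,[.5104,.37,.1]))
E
```

```text
pad V min 70 [50 60 70]
hole [(array([335.7241, 210.4138]), np.int32(29), array([ 0.6518, -0.0151,  0.064 ]))]
pad (array([502.6038, 292.1132]), (33.99500274658203, 15.540572166442871))
[[ 0.4828 -0.3184  0.044 ]
 [ 0.5105 -0.3354  0.044 ]
 [ 0.4754 -0.3954  0.044 ]
 [ 0.4479 -0.3783  0.044 ]] [ 0.4791 -0.3569  0.044 ]
eye (array([468.4, 274.2]), (20.57182502746582, 20.57182502746582))
[[ 0.5087 -0.2654  0.02  ]
 [ 0.5472 -0.2866  0.02  ]
 [ 0.527  -0.3248  0.02  ]
 [ 0.4886 -0.3035  0.02  ]] [ 0.5179 -0.2951  0.02  ]
eyehole []
shk [((array([322.2304, 246.3087]), np.int32(447)), array([0.5753, 0.0149, 0.105 ]))]
scene red [(array([453.3015, 252.6838]), np.int32(136))]
[451.9368 251.1884]
```

View pics/crop1.png

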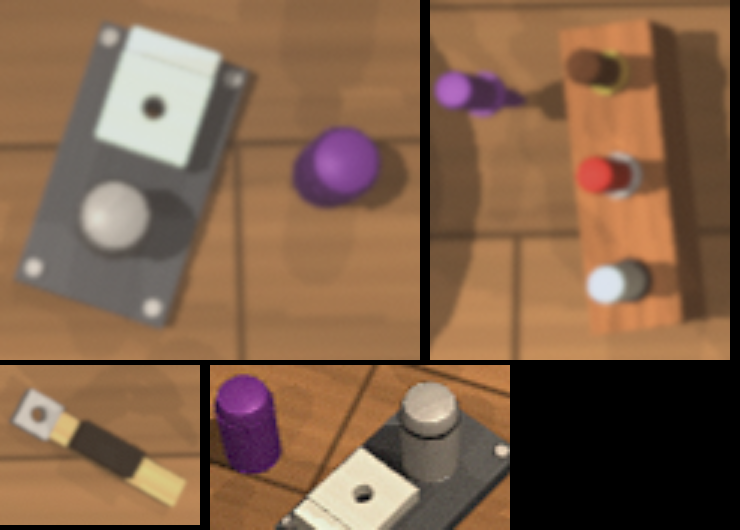

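Confirmed in the crop: the grey steel shaker is on the plate, the red pin is in the block's middle hole, and the purple ones are look-alikes. Bracket yaw is about -0.343 with its axis near (0.652,-0.016). The shaker is near (0.575,0.015), which is 83 mm in front of the axis, inside the expected 70 to 100 mm. I'll move over it now.

>>> send_rows --plan '[[[0, 0, 0], [0, 0.0238, 0]], [[0, 0, 0], [0, 0.0238, 0]], [[0, 0, 0], [0, 0.0238, 0]], [[0, 0, 0], [0, 0.0238, 0]], [[0, 0, 0], [0, 0.0238, 0]], [[-0.04, 0, -0.25], [0, 0, 0]], [[-0.04, 0, -0.4], [0, 0, 0]], [[-0.04, 0, -0.4], [0, 0, 0]], [[-0.04, 0, -0.4], [0, 0, 0]], [[-0.04, 0, -0.4], [0, 0, 0]], [[-0.04, 0, -0.4], [0, 0, 0]], [[-0.04, 0, -0.4], [0, 0, 0]]]' --gripper 0

```text
time: 1.5
eef_pos: [0.4052, -0.33, 0.2455]
tcp_rot: [-0.121, -0.697, 0.697, 0.12]
contact_force: [1.1, 0.2, 0.2]
opening: 1.003
```

>>> send_rows --plan '[[[-0.04, 0, -0.4], [0, 0, 0]], [[-0.04, 0, -0.4], [0, 0, 0]], [[-0.04, 0, -0.4], [0, 0, 0]], [[-0.04, 0, -0.4], [0, 0, 0]], [[-0.04, 0, -0.4], [0, 0, 0]], [[-0.04, 0, -0.4], [0, 0, 0]], [[-0.04, 0, -0.4], [0, 0, 0]], [[-0.04, 0, -0.3], [0, 0, 0]], [[0, 0, -0.1], [0, 0, 0]], [[0, 0, 0], [0, 0, 0]]]'

```text
time: 2.5
eef_pos: [0.5698, 0.0183, 0.2452]
tcp_rot: [-0.119, -0.697, 0.697, 0.119]
contact_force: [-0.2, -0.8, 0.2]
opening: 1.0
```

```bash
cat >> h.py <<'E'
def pose():
    s=get_state(); M=R.from_quat(s["tcp_rot"]).as_matrix(); return s,s["eef_pos"],np.arctan2(M[1,2],M[0,2])
def goto(p,yaw=None):
    """print turn about tool y (units), then shift in tool units after the turn"""
    s,e,y=pose(); yaw=y if yaw is None else yaw; dy=(yaw-y+np.pi)%(2*np.pi)-np.pi
    d=(np.array(p)-e); z=np.array([np.cos(yaw),np.sin(yaw)]); x=np.array([z[1],-z[0]])
    print("t %.2f"%s["time"],"pos",e,"yaw %.3f"%y,"q1 %.2f q6 %.2f"%(s["qpos"][0],s["qpos"][5]),"open %.3f"%s["opening"],"F",s["contact_force"])
    print("  turn_y %.4f ; shift"%(-dy/2/np.pi),np.array([d[:2]@x,-d[2],d[:2]@z])/.12)
E
python3 - <<'E'
from h import *
goto([.575,.015,.065],-1.914)
c=cam("wrist"); im=c["img"]; cv2.imwrite("pics/w1.png",im)
for p in ([.6525,-.016,.064],[.575,.015,.11]): print(proj(c,p))
E
```

```text
t 2.50 pos [0.5698 0.0183 0.2452] yaw -1.910 q1 -0.15 q6 1.76 open 1.000 F [-0.172  -0.785   0.2049]
  turn_y 0.0007 ; shift [-0.0502  1.5013  0.011 ]
[322.3771 116.8117]
[318.3894 225.2698]
```

View pics/w1.png

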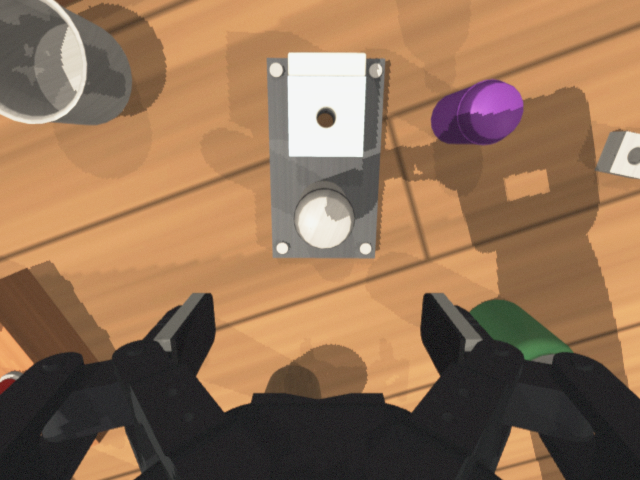

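The wrist view has the bracket square to the tool. The lug hole is at (326,118), the shaker top at (324,218), and the purple look-alike is well off to the right. I'll refine both points from this image.

```bash
python3 - <<'E'
from h import *
s,e,y=pose(); c=cam("wrist"); im=c["img"]; V=im.max(2).astype(int)
print("hole",[(b[0],b[1],ray(c,b[0],.064)) for b in blobs(V[100:135,305:345]<150,305,100,30)])
S=cv2.cvtColor(im,cv2.COLOR_BGR2HSV)[...,1]
print("TCPproj",proj(c,e))
print("shk 324,218", ray(c,(324,219),.1), ray(c,(324,219),.088))
print("plate corners(screws)",[ray(c,p,.02) for p in ((276,70),(376,70),(282,249),(365,249))])
E
```

```text
hole [(array([323.816 , 117.1597]), np.int32(288), array([ 0.6514, -0.0185,  0.064 ]))]
TCPproj [316.1399 314.6904]
shk 324,218 [0.5758 0.0085 0.1   ] [0.5733 0.0091 0.088 ]
plate corners(screws) [array([0.7082, 0.0081, 0.02  ]), array([ 0.677 , -0.0799,  0.02  ]), array([0.5431, 0.0658, 0.02  ]), array([ 0.5134, -0.0179,  0.02  ])]
```

>>> send_rows --plan '[[[-0.058, 0.2, 0.048], [0, 0, 0]], [[0, 0.35, 0], [0, 0, 0]], [[0, 0.35, 0], [0, 0, 0]], [[0, 0.3, 0], [0, 0, 0]], [[0, 0.2, 0], [0, 0, 0]], [[0, 0.1, 0], [0, 0, 0]], [[0, 0, 0], [0, 0, 0]]]'

```text
time: 3.3
eef_pos: [0.5728, 0.0081, 0.0637]
tcp_rot: [-0.12, -0.697, 0.697, 0.122]
contact_force: [0.2, 1.6, 0.5]
opening: 0.997
```

>>> send_rows --plan '[[[0, 0, 0], [0, 0, 0]], [[0, 0, 0], [0, 0, 0]], [[0, 0, 0], [0, 0, 0]], [[0, 0, 0], [0, 0, 0]], [[0, 0, 0], [0, 0, 0]], [[0, 0, 0], [0, 0, 0]], [[0, 0, 0], [0, 0, 0]], [[0, 0, 0], [0, 0, 0]]]' --gripper 1 --grip_force 30

```text
time: 4.1
eef_pos: [0.5759, 0.0091, 0.0676]
tcp_rot: [-0.122, -0.697, 0.697, 0.119]
contact_force: [-0.7, 0.6, 5.9]
opening: 0.572
```

```bash
python3 - <<'E'
from h import *
goto([.55,.21,.14],-1.914)
# bystanders from the top view: rough bench positions around the set-down spot
c=cam("top"); cv2.imwrite("pics/top1.png",c["img"]); print(proj(c,[.55,.21,0]),proj(c,[.55,.21,.09]))
E
```

```text
t 4.10 pos [0.5759 0.0091 0.0676] yaw -1.912 q1 -0.16 q6 1.75 open 0.572 F [-0.7014  0.5889  5.8848]
  turn_y 0.0002 ; shift [ 0.7666 -0.6034 -1.5035]
[230.3421 263.7569] [223.2421 261.454 ]
```

>>> send_rows --plan '[[[0, -0.2, 0], [0, 0, 0]], [[0, -0.3, 0], [0, 0, 0]], [[0, -0.15, 0], [0, 0, 0]], [[0.1, 0, -0.2], [0, 0, 0]], [[0.16, 0, -0.32], [0, 0, 0]], [[0.16, 0, -0.32], [0, 0, 0]], [[0.16, 0, -0.32], [0, 0, 0]], [[0.12, 0, -0.24], [0, 0, 0]], [[0.06, 0, -0.1], [0, 0, 0]], [[0, 0.2, 0], [0, 0, 0]], [[0, 0.3, 0], [0, 0, 0]], [[0, 0.15, 0], [0, 0, 0]]]'

```text
time: 5.35
eef_pos: [0.5465, 0.2087, 0.062]
tcp_rot: [-0.118, -0.696, 0.698, 0.122]
contact_force: [0.4, -0.8, -3.0]
opening: 0.574
```

>>> send_rows --plan '[[[0, 0.06, 0], [0, 0, 0]], [[0, 0.04, 0], [0, 0, 0]], [[0, 0, 0], [0, 0, 0]], [[0, 0, 0], [0, 0, 0]]]'

```text
time: 5.75
eef_pos: [0.5498, 0.2094, 0.0547]
tcp_rot: [0.121, 0.697, -0.697, -0.12]
contact_force: [-0.6, 0.3, -2.0]
opening: 0.571
```

```bash
python3 - <<'E'
from h import *
goto([.55,.21,.048],-1.914)
E
```

```text
t 5.75 pos [0.5498 0.2094 0.0547] yaw -1.913 q1 0.19 q6 2.10 open 0.571 F [-0.5584  0.3031 -2.0293]
  turn_y 0.0002 ; shift [ 0.0001  0.0554 -0.0049]
```

>>> send_rows --plan '[[[0, 0.03, 0], [0, 0, 0]], [[0, 0, 0], [0, 0, 0]], [[0, 0, 0], [0, 0, 0]]]'

```text
time: 6.05
eef_pos: [0.5488, 0.2095, 0.05]
tcp_rot: [0.12, 0.697, -0.697, -0.12]
contact_force: [-0.6, 0.3, -1.9]
opening: 0.578
```

>>> send_rows --plan '[[[0, 0.015, 0], [0, 0, 0]], [[0, 0, 0], [0, 0, 0]], [[0, 0, 0], [0, 0, 0]]]'

```text
time: 6.35
eef_pos: [0.5486, 0.2095, 0.0478]
tcp_rot: [-0.12, -0.697, 0.697, 0.12]
contact_force: [-0.4, -0.6, -2.1]
opening: 0.576
```

>>> send_rows --plan '[[[0, 0.015, 0], [0, 0, 0]], [[0, 0, 0], [0, 0, 0]], [[0, 0, 0], [0, 0, 0]]]'

```text
time: 6.65
eef_pos: [0.5489, 0.2095, 0.0476]
tcp_rot: [-0.12, -0.697, 0.697, 0.12]
contact_force: [-3.3, -0.6, 5.5]
opening: 0.576
```

>>> send_rows --plan '[[[0, 0, 0], [0, 0, 0]], [[0, 0, 0], [0, 0, 0]], [[0, 0, 0], [0, 0, 0]], [[0, 0, 0], [0, 0, 0]], [[0, 0, 0], [0, 0, 0]], [[0, -0.2, 0], [0, 0, 0]], [[0, -0.35, 0], [0, 0, 0]], [[0, -0.35, 0], [0, 0, 0]], [[0, -0.35, 0], [0, 0, 0]], [[0, -0.2, 0], [0, 0, 0]], [[0, 0, 0], [0, 0, 0]]]' --gripper 0.05

```text
time: 7.75
eef_pos: [0.5513, 0.21, 0.2257]
tcp_rot: [0.124, 0.698, -0.696, -0.117]
contact_force: [-0.6, 0.3, 0.3]
opening: 0.949
```

```bash
python3 - <<'E'
from h import *
c=cam("wrist"); cv2.imwrite("pics/w2.png",c["img"])
goto([.479,-.357,.2],-.56)
print(proj(c,[.549,.2095,.09]))
a=cam("top"); m=lambda *p: None
im=a["img"]; hsv=cv2.cvtColor(im,cv2.COLOR_BGR2HSV)
print("purple",[(b[0],ray(a,b[0],.09)[:2]) for b in blobs((hsv[...,0]>125)&(hsv[...,0]<165)&(hsv[...,1]>90)&(hsv[...,2]>60),0,0,60)])
E
```

```text
t 7.80 pos [0.5498 0.2097 0.2225] yaw -1.913 q1 0.19 q6 2.10 open 0.948 F [ 0.9625 -0.229  -1.4279]
  turn_y -0.2153 ; shift [4.3148 0.1875 2.0083]
[319.2566 236.5002]
purple [(array([397.75  , 229.7984]), array([ 0.6069, -0.1363])), (array([ 93.3431, 255.6318]), array([0.566 , 0.4644]))]
```

View pics/w2.png

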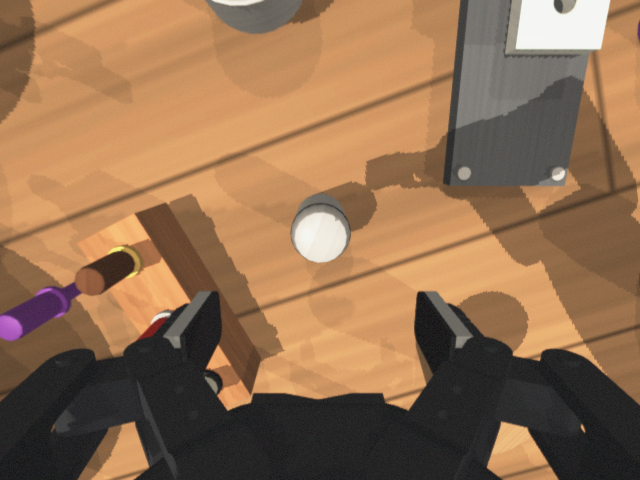

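The shaker stands upright at pixel (320,232), 0.549,0.2095 on the bench. Next is the swing arm.

>>> send_rows --plan '[[[0, 0, 0], [0, -0.0215, 0]], [[0, 0, 0], [0, -0.0215, 0]], [[0, 0, 0], [0, -0.0215, 0]], [[0, 0, 0], [0, -0.0215, 0]], [[0, 0, 0], [0, -0.0215, 0]], [[0, 0, 0], [0, -0.0215, 0]], [[0, 0, 0], [0, -0.0215, 0]], [[0, 0, 0], [0, -0.0215, 0]], [[0, 0, 0], [0, -0.0215, 0]], [[0, 0, 0], [0, -0.0215, 0]], [[0.2, 0, 0.09], [0, 0, 0]], [[0.35, 0, 0.16], [0, 0, 0]]]' --gripper 0

```text
time: 9.05
eef_pos: [0.5376, 0.1384, 0.217]
tcp_rot: [-0.344, 0.619, -0.617, 0.342]
contact_force: [-0.0, -0.1, 0.2]
opening: 1.001
```

>>> send_rows --plan '[[[0.37, 0, 0.17], [0, 0, 0]], [[0.37, 0, 0.17], [0, 0, 0]], [[0.37, 0, 0.17], [0, 0, 0]], [[0.37, 0, 0.17], [0, 0, 0]], [[0.37, 0, 0.17], [0, 0, 0]], [[0.37, 0, 0.17], [0, 0, 0]], [[0.37, 0, 0.17], [0, 0, 0]], [[0.37, 0, 0.17], [0, 0, 0]], [[0.37, 0, 0.18], [0, 0, 0]], [[0.3, 0, 0.14], [0, 0, 0]], [[0.12, 0, 0.06], [0, 0, 0]], [[0, 0, 0], [0, 0, 0]]]'

```text
time: 10.25
eef_pos: [0.4748, -0.3554, 0.2175]
tcp_rot: [-0.341, 0.621, -0.618, 0.341]
contact_force: [1.1, 1.4, -0.3]
opening: 1.0
```

```bash
python3 - <<'E'
from h import *
goto([.479,-.357,.033],-.56)
c=cam("wrist"); im=c["img"]; cv2.imwrite("pics/w3.png",im)
hsv=cv2.cvtColor(im,cv2.COLOR_BGR2HSV).astype(int); S,V=hsv[...,1],hsv[...,2]
print(proj(c,[.479,-.357,.044]),proj(c,[.518,-.295,.02]))
E
```

```text
t 10.25 pos [ 0.4748 -0.3554  0.2175] yaw -0.565 q1 -0.81 q6 -0.25 open 1.000 F [ 1.0915  1.3915 -0.3079]
  turn_y -0.0008 ; shift [-0.0073  1.5379  0.0372]
[322.8541 220.4384] [322.6485 135.4365]
```

View pics/w3.png

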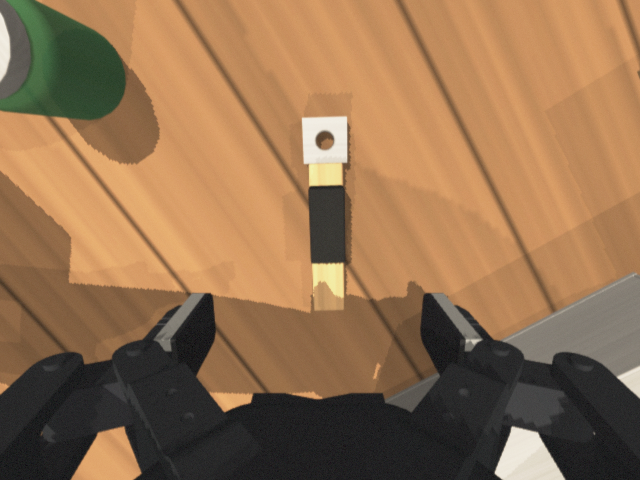

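The eye hole is at (325,140), the pad at (327,225) and the bar end at (328,311). I'll convert these to world points.

```bash
python3 - <<'E'
from h import *
s,e,y=pose(); c=cam("wrist")
A=ray(c,(325,140),.02); B=ray(c,(328,310),.02); P=ray(c,(327.5,225),.044)
print(A,B,P, "yaw", np.arctan2(*(A-B)[1::-1]), "len", np.linalg.norm(A-B), np.linalg.norm((A-P)[:2]), "jaw", y, y+np.pi/2)
u=(A-B)/np.linalg.norm(A-B); print("centre from eye", A-u*.075)
yaw=np.arctan2(u[1],u[0]); goto([*(A-u*.075)[:2],.03], yaw-np.pi/2)
E
```

```text
[ 0.5182 -0.2978  0.02  ] [ 0.4311 -0.4434  0.02  ] [ 0.4808 -0.3612  0.044 ] yaw 1.031803053468164 len 0.16958849254019234 0.07359595976015161 jaw -0.5631726635290405 1.0076236632658562
centre from eye [ 0.4797 -0.3622  0.02  ]
t 10.35 pos [ 0.4756 -0.353   0.2184] yaw -0.562 q1 -0.81 q6 -0.25 open 1.006 F [-0.6443  0.481   0.4356]
  turn_y -0.0036 ; shift [0.0484 1.5698 0.0684]
```

>>> send_rows --plan '[[[0.048, 0.2, 0.068], [0, -0.0036, 0]], [[0, 0.35, 0], [0, 0, 0]], [[0, 0.35, 0], [0, 0, 0]], [[0, 0.35, 0], [0, 0, 0]], [[0, 0.22, 0], [0, 0, 0]], [[0, 0.1, 0], [0, 0, 0]], [[0, 0, 0], [0, 0, 0]]]'

```text
time: 11.05
eef_pos: [0.4793, -0.361, 0.0298]
tcp_rot: [-0.35, 0.616, -0.613, 0.349]
contact_force: [0.0, 0.1, 0.0]
opening: 1.003
```

>>> send_rows --plan '[[[0, 0, 0], [0, 0, 0]], [[0, 0, 0], [0, 0, 0]], [[0, 0, 0], [0, 0, 0]], [[0, 0, 0], [0, 0, 0]], [[0, 0, 0], [0, 0, 0]], [[0, 0, 0], [0, 0, 0]], [[0, 0, 0], [0, 0, 0]], [[0, 0, 0], [0, 0, 0]]]' --gripper 1 --grip_force 70

```text
time: 11.85
eef_pos: [0.4805, -0.3645, 0.0335]
tcp_rot: [0.349, -0.614, 0.616, -0.349]
contact_force: [-0.6, 0.8, 5.4]
opening: 0.359
```

```bash
python3 - <<'E'
from h import *
goto([.479,-.357,.13],-1.914)
goto([.479,-.357,.13],-1.914)
E
```

```text
t 11.85 pos [ 0.4805 -0.3645  0.0335] yaw -0.539 q1 -0.82 q6 -0.28 open 0.359 F [-0.5534  0.7551  5.3564]
  turn_y 0.2188 ; shift [ 0.0325 -0.8043 -0.0544]
t 11.85 pos [ 0.4805 -0.3645  0.0335] yaw -0.539 q1 -0.82 q6 -0.28 open 0.359 F [-0.5534  0.7551  5.3564]
  turn_y 0.2188 ; shift [ 0.0325 -0.8043 -0.0544]
```

>>> send_rows --plan '[[[0, -0.15, 0], [0, 0, 0]], [[0, -0.3, 0], [0, 0, 0]], [[0, -0.35, 0], [0, 0.0219, 0]], [[0, -0.3, 0], [0, 0.0219, 0]], [[0, -0.15, 0], [0, 0.0219, 0]], [[0, 0, 0], [0, 0.0219, 0]], [[0, 0, 0], [0, 0.0219, 0]], [[0, 0, 0], [0, 0.0219, 0]], [[0, 0, 0], [0, 0.0219, 0]], [[0, 0, 0], [0, 0.0219, 0]], [[0, 0, 0], [0, 0.0219, 0]], [[0, 0, 0], [0, 0.0219, 0]]]'

```text
time: 13.05
eef_pos: [0.479, -0.3629, 0.18]
tcp_rot: [0.122, 0.697, -0.696, -0.124]
contact_force: [-0.3, -0.7, -3.4]
opening: 0.364
```

>>> send_rows --plan '[[[0.06, 0, -0.2], [0, 0, 0]], [[0.1, 0, -0.36], [0, 0, 0]], [[0.1, 0, -0.36], [0, 0, 0]], [[0.1, 0, -0.36], [0, 0, 0]], [[0.1, 0, -0.36], [0, 0, 0]], [[0.1, 0, -0.36], [0, 0, 0]], [[0.1, 0, -0.36], [0, 0, 0]], [[0.1, 0, -0.36], [0, 0, 0]], [[0.08, 0, -0.3], [0, 0, 0]], [[0.045, 0, -0.18], [0, 0, 0]], [[0, 0, 0], [0, 0, 0]], [[0, 0, 0], [0, 0, 0]]]'

```text
time: 14.25
eef_pos: [0.5087, 0.0339, 0.1807]
tcp_rot: [-0.12, -0.697, 0.697, 0.121]
contact_force: [0.5, -0.7, -4.3]
opening: 0.358
```

```bash
python3 - <<'E'
from h import *
goto([.51,.033,.0575],-1.914)
c=cam("wrist"); im=c["img"]; cv2.imwrite("pics/w4.png",im)
E
```

```text
t 14.25 pos [0.5087 0.0339 0.1807] yaw -1.914 q1 -0.13 q6 1.78 open 0.358 F [ 0.5035 -0.6893 -4.2589]
  turn_y 0.0000 ; shift [-0.0132  1.0264  0.0035]
```

View pics/w4.png

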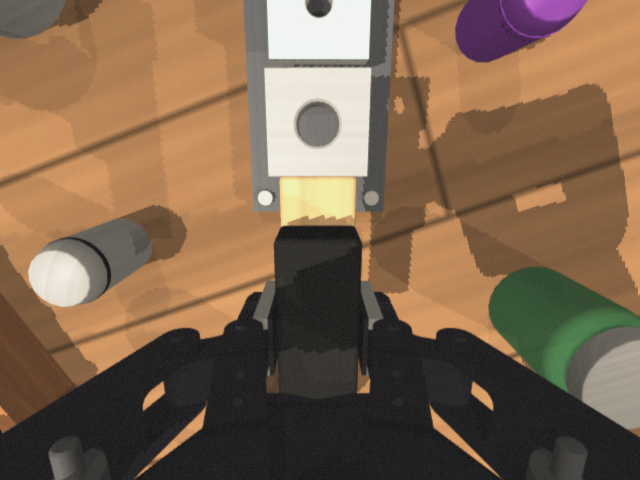

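The arm is held, with its eye hole at (318,123). The bracket hole is at (318,5) and the shaker is clear on the left. I'll check whether the arm sagged in the grip, using PnP on the eye's 40 mm top face.

```bash
cat > eye.py <<'E'
from h import *
def eye(c,box,thr=150):
    x,y,x2,y2=box; im=c["img"]; hsv=cv2.cvtColor(im,cv2.COLOR_BGR2HSV); 
    m=((hsv[...,1]<60)&(hsv[...,2]>thr)).astype(np.uint8)[y:y2,x:x2]
    k,_=cv2.findContours(m,cv2.RETR_EXTERNAL,cv2.CHAIN_APPROX_NONE); k=max(k,key=cv2.contourArea)
    q=cv2.approxPolyDP(cv2.convexHull(k),8,True)[:,0]+[x,y]; q=q[np.argsort(q[:,1])]
    q=np.array([*sorted(q[:2].tolist()),*sorted(q[2:].tolist())[::-1]],float); print("corners",q.tolist())
    K=np.array([[c["fx"],0,c["cx"]],[0,c["fy"],c["cy"]],[0,0,1]]); a=.02
    # object x = arm x (up in the image), y = left
    o=np.array([[a,a,0],[a,-a,0],[-a,-a,0],[-a,a,0]])
    ok,r,t=cv2.solvePnP(o,q,K,None,flags=cv2.SOLVEPNP_ITERATIVE)
    M=np.array(c["mount"]); tt=M[:3,:3]@t[:,0]+M[:3,3]; Rt=M[:3,:3]@cv2.Rodrigues(r)[0]
    print("eye top centre in tool",tt,"arm x in tool",Rt[:,0],"up",Rt[:,2]); return tt
if __name__=="__main__":
    c=cam("wrist"); eye(c,(255,64,385,185)); im=c["img"]; V=im.max(2)
    b=max(blobs(V[90:155,285:350]<140,285,90,100),key=lambda b:b[1]); print("hole",b)
    s,e,y=pose(); 
    for h in (.027,.030,.033):
        p=ray(c,b[0],e[2]-h+.02); d=p-e; z=np.array([np.cos(y),np.sin(y)]); x=np.array([z[1],-z[0]]); print(h,p,"tool x,z",d[:2]@x,d[:2]@z)
E
python3 eye.py
```

```text
corners [[264.0, 68.0], [371.0, 68.0], [366.0, 176.0], [268.0, 176.0]]
eye top centre in tool [-0.075   0.0137  0.0004] arm x in tool [-0.9995 -0.0308  0.0024] up [ 0.0308 -0.9995 -0.0064]
hole (array([317.2072, 123.505 ]), np.int32(1491))
0.027 [0.5792 0.0076 0.1741] tool x,z -0.07458463946614265 7.384792632686085e-05
0.03 [0.5793 0.0075 0.1711] tool x,z -0.07473848899777688 7.459852022582286e-05
0.033 [0.5795 0.0075 0.1681] tool x,z -0.07489233852941113 7.53491141247814e-05
```

Eye hole sits at tool x = -74.8 mm and z = 0. The top face is 13.7 mm below the TCP, so the underside is about 33 mm below, and the arm is level. Lateral alignment with the bracket hole is within about 1 px. I'll lower it and stop in front of the jaw.

>>> send_rows --plan '[[[-0.013, 0.15, 0], [0, 0, 0]], [[0, 0.3, 0], [0, 0, 0]], [[0, 0.25, 0], [0, 0, 0]], [[0, 0.15, 0], [0, 0, 0]], [[0, 0.1, 0], [0, 0, 0]], [[0, 0.07, 0], [0, 0, 0]], [[0, 0, 0], [0, 0, 0]], [[0, 0, 0], [0, 0, 0]]]'

```text
time: 15.15
eef_pos: [0.5118, 0.0328, 0.0602]
tcp_rot: [0.122, 0.697, -0.697, -0.121]
contact_force: [0.3, 1.0, -2.8]
opening: 0.364
```

```bash
python3 - <<'E'
from h import *
A=np.array([.6517,-.017]); u=np.array([np.cos(-.345),np.sin(-.345)])
goto([*(A-.0748*u),.0575],-1.914)
c=cam("wrist"); im=c["img"]; cv2.imwrite("pics/w5.png",im)
print(proj(c,[*A,.064]))
E
```

```text
t 15.15 pos [0.5118 0.0328 0.0602] yaw -1.916 q1 -0.13 q6 1.78 open 0.364 F [ 0.3124  1.0442 -2.7821]
  turn_y -0.0003 ; shift [-0.6141  0.0226 -0.003 ]
[ 313.9847 -149.0343]
```

View pics/w5.png

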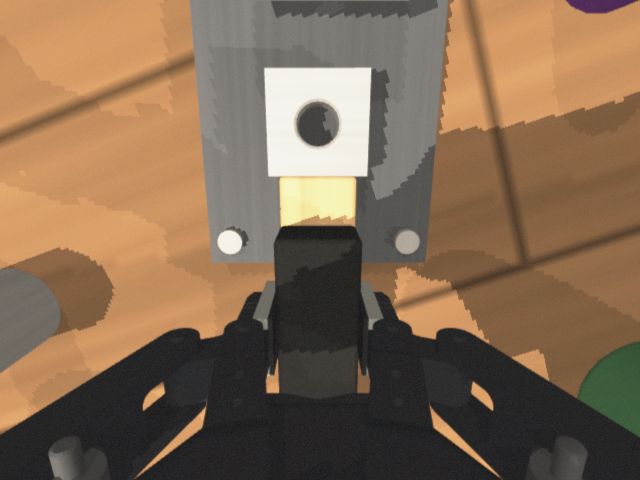

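>>> send_rows --plan '[[[-0.03, 0.01, 0], [0, 0, 0]], [[-0.06, 0, 0], [0, 0, 0]], [[-0.08, 0, 0], [0, 0, 0]], [[-0.08, 0, 0], [0, 0, 0]], [[-0.08, 0, 0], [0, 0, 0]], [[-0.08, 0, 0], [0, 0, 0]], [[-0.06, 0, 0], [0, 0, 0]], [[-0.03, 0, 0], [0, 0, 0]], [[0, 0, 0], [0, 0, 0]]]'

```text
time: 16.1
eef_pos: [0.5679, 0.0126, 0.0581]
tcp_rot: [0.121, 0.697, -0.697, -0.121]
contact_force: [0.0, 0.2, -3.9]
opening: 0.362
```

>>> send_rows --plan '[[[-0.04, 0, 0], [0, 0, 0]], [[-0.04, 0, 0], [0, 0, 0]], [[-0.03, 0, 0], [0, 0, 0]], [[0, 0, 0], [0, 0, 0]], [[0, 0, 0], [0, 0, 0]]]'

```text
time: 16.6
eef_pos: [0.5798, 0.0084, 0.0581]
tcp_rot: [0.121, 0.697, -0.697, -0.121]
contact_force: [-0.5, 0.1, -4.1]
opening: 0.361
```

```bash
python3 - <<'E'
from h import *
A=np.array([.6517,-.017]); u=np.array([np.cos(-.345),np.sin(-.345)])
goto([*(A-.0748*u),.0535],-1.914)
E
```

```text
t 16.60 pos [0.5798 0.0084 0.0581] yaw -1.915 q1 -0.16 q6 1.75 open 0.361 F [-0.4964  0.0787 -4.0637]
  turn_y -0.0002 ; shift [-0.012   0.0382 -0.0033]
```

>>> send_rows --plan '[[[-0.01, 0.02, 0], [0, 0, 0]], [[0, 0.01, 0], [0, 0, 0]], [[0, 0, 0], [0, 0, 0]], [[0, 0, 0], [0, 0, 0]]]'

```text
time: 17.0
eef_pos: [0.5808, 0.0081, 0.0544]
tcp_rot: [-0.121, -0.697, 0.697, 0.121]
contact_force: [0.3, -0.5, -4.1]
opening: 0.357
```

```bash
python3 - <<'E'
from h import *
A=np.array([.6517,-.017]); u=np.array([np.cos(-.345),np.sin(-.345)])
goto([*(A-.0748*u),.0535],-1.914)
c=cam("wrist"); im=c["img"]; cv2.imwrite("pics/w6.png",np.hstack([im[30:230,220:420],]).repeat(3,0).repeat(3,1)); print(proj(c,[*A,.064]))
E
```

```text
t 17.00 pos [0.5808 0.0081 0.0544] yaw -1.915 q1 -0.16 q6 1.75 open 0.357 F [ 0.2741 -0.4958 -4.0967]
  turn_y -0.0002 ; shift [-0.0032  0.0073 -0.0033]
[314.758  119.8584]
```

View pics/w6.png

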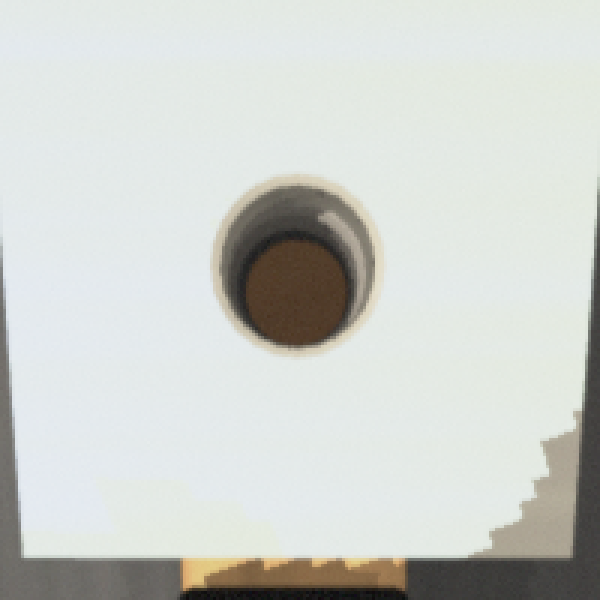

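Lug hole is at tool (-75.0, +1.2 mm) against the eye at (-74.8, +0.1 mm). I'll shift +1 mm in tool z, then lower to contact with the plate.

>>> send_rows --plan '[[[0, 0, 0.009], [0, 0, 0]], [[0, 0.008, 0], [0, 0, 0]], [[0, 0, 0], [0, 0, 0]], [[0, 0, 0], [0, 0, 0]]]'

```text
time: 17.45
eef_pos: [0.5806, 0.007, 0.0536]
tcp_rot: [0.121, 0.697, -0.697, -0.121]
contact_force: [-0.3, -0.4, -4.7]
opening: 0.358
```

>>> send_rows --plan '[[[0, 0.01, 0], [0, 0, 0]], [[0, 0, 0], [0, 0, 0]], [[0, 0, 0], [0, 0, 0]]]'

```text
time: 17.75
eef_pos: [0.5806, 0.007, 0.0535]
tcp_rot: [-0.121, -0.697, 0.697, 0.121]
contact_force: [-5.3, 1.0, 5.8]
opening: 0.36
```

>>> send_rows --plan '[[[0, 0, 0], [0, 0, 0]], [[0, 0, 0], [0, 0, 0]], [[0, 0, 0], [0, 0, 0]], [[0, 0, 0], [0, 0, 0]], [[0, 0, 0], [0, 0, 0]], [[0, -0.15, 0], [0, 0, 0]], [[0, -0.3, 0], [0, 0, 0]], [[0, -0.3, 0], [0, 0, 0]], [[0, -0.1, 0], [0, 0, 0]], [[-0.3, 0, 0], [0, 0, 0]], [[-0.3, 0, 0], [0, 0, 0]], [[0, 0, 0], [0, 0, 0]]]' --gripper 0.1

```text
time: 18.95
eef_pos: [0.6509, -0.0189, 0.1535]
tcp_rot: [-0.122, -0.696, 0.697, 0.121]
contact_force: [-0.1, 0.3, -0.4]
opening: 0.902
```

```bash
python3 - <<'E'
from h import *
c=cam("wrist"); im=c["img"]; cv2.imwrite("pics/w7.png",im)
s,e,y=pose(); print(e,y)
print(proj(c,[.6512,-.0185,.064]),proj(c,[.6512,-.0185,.04]))
E
```

```text
[ 0.649 -0.018  0.153] -1.9161826007996767
[315.869  249.9621] [316.0077 240.215 ]
```

View pics/w7.png

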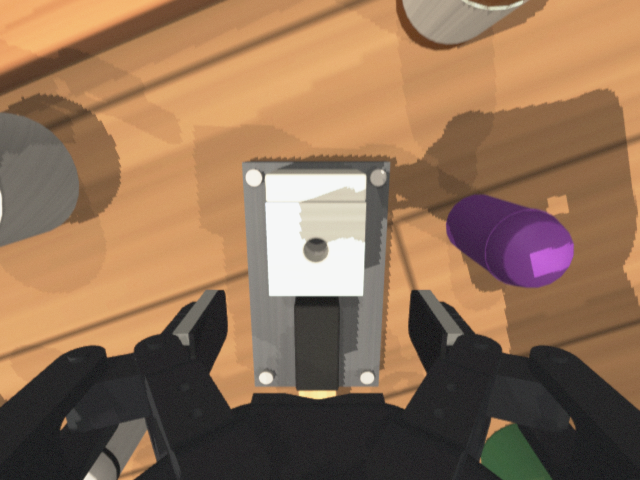

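The arm is seated, and the lug hole is at (316,249.5), matching the estimate of (0.651,-0.0185). Moving on to the pin.

>>> send_rows --plan '[[[0.1, -0.25, -0.12], [0, 0, 0]], [[0.2, -0.25, -0.245], [0, 0, 0]], [[0.24, 0, -0.29], [0, 0, 0]], [[0.24, 0, -0.29], [0, 0, 0]], [[0.24, 0, -0.29], [0, 0, 0]], [[0.24, 0, -0.29], [0, 0, 0]], [[0.24, 0, -0.29], [0, 0, 0]], [[0.24, 0, -0.29], [0, 0, 0]], [[0.2, 0, -0.25], [0, 0, 0]], [[0.16, 0, -0.2], [0, 0, 0]], [[0.08, 0, -0.1], [0, 0, 0]], [[0, 0, 0], [0, 0, 0]]]' --gripper 0.45

```text
time: 20.2
eef_pos: [0.5081, 0.372, 0.2136]
tcp_rot: [-0.12, -0.697, 0.697, 0.121]
contact_force: [0.1, -0.5, -0.6]
opening: 0.551
```

```bash
python3 - <<'E'
from h import *
goto([.5104,.37,.094],-1.914)
s,e,y=pose()
c=cam("wrist"); im=c["img"]
hsv=cv2.cvtColor(im,cv2.COLOR_BGR2HSV).astype(int); H,S,V=hsv[...,0],hsv[...,1],hsv[...,2]
red=((H<6)|(H>174))&(S>150)&(V>80)
for b in blobs(red,0,0,100): print(b, ray(c,b[0],.105))
print(proj(c,[.5104,.37,.116]),proj(c,[.5104,.37,.07]))
cv2.imwrite("pics/w8.png",im)
E
```

```text
t 20.20 pos [0.5081 0.372  0.2136] yaw -1.912 q1 0.47 q6 2.38 open 0.551 F [ 0.0722 -0.5429 -0.5593]
  turn_y 0.0003 ; shift [-0.0239  0.9967  0.0089]
(array([315.0026, 237.037 ]), np.int32(1135)) [0.5118 0.3718 0.105 ]
[318.0601 242.3104] [317.8922 226.583 ]
```

View pics/w8.png

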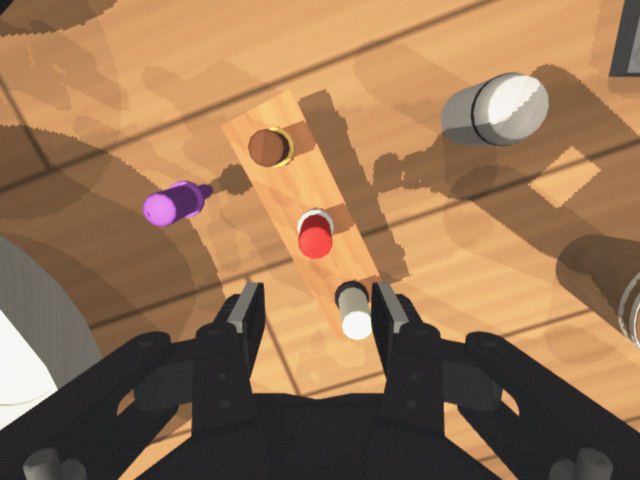

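The red handle top is at (315,241), between the dark (268,147) and white (356,320) tools. The purple look-alike at (160,207) is well clear. I'll descend and grasp.

>>> send_rows --plan '[[[-0.022, 0.2, 0.003], [0, 0, 0]], [[0, 0.3, 0], [0, 0, 0]], [[0, 0.25, 0], [0, 0, 0]], [[0, 0.15, 0], [0, 0, 0]], [[0, 0.09, 0], [0, 0, 0]], [[0, 0, 0], [0, 0, 0]]]'

```text
time: 20.85
eef_pos: [0.5117, 0.3678, 0.0937]
tcp_rot: [-0.121, -0.696, 0.697, 0.123]
contact_force: [0.5, 1.1, -1.2]
opening: 0.55
```

>>> send_rows --plan '[[[0, 0, 0], [0, 0, 0]], [[0, 0, 0], [0, 0, 0]], [[0, 0, 0], [0, 0, 0]], [[0, 0, 0], [0, 0, 0]], [[0, 0, 0], [0, 0, 0]], [[0, 0, 0], [0, 0, 0]]]' --gripper 1 --grip_force 50

```text
time: 21.45
eef_pos: [0.5134, 0.3702, 0.0975]
tcp_rot: [0.122, 0.697, -0.696, -0.12]
contact_force: [1.4, -0.6, 6.4]
opening: 0.266
```

```bash
python3 - <<'E'
from h import *
goto([.6512,-.0185,.20],-1.914)
E
```

```text
t 21.45 pos [0.5134 0.3702 0.0975] yaw -1.915 q1 0.46 q6 2.38 open 0.266 F [ 1.3962 -0.6334  6.397 ]
  turn_y -0.0001 ; shift [-2.1713 -0.8546  2.6635]
```

>>> send_rows --plan '[[[0, -0.1, 0], [0, 0, 0]], [[0, -0.2, 0], [0, 0, 0]], [[0, -0.3, 0], [0, 0, 0]], [[0, -0.3, 0], [0, 0, 0]], [[0, -0.2, 0], [0, 0, 0]], [[-0.12, 0, 0.15], [0, 0, 0]], [[-0.22, 0, 0.27], [0, 0, 0]], [[-0.24, 0, 0.29], [0, 0, 0]], [[-0.24, 0, 0.29], [0, 0, 0]], [[-0.24, 0, 0.29], [0, 0, 0]], [[-0.24, 0, 0.29], [0, 0, 0]], [[-0.24, 0, 0.29], [0, 0, 0]]]'

```text
time: 22.65
eef_pos: [0.6093, 0.0946, 0.2262]
tcp_rot: [-0.12, -0.697, 0.697, 0.122]
contact_force: [-0.1, 0.5, -2.5]
opening: 0.264
```

>>> send_rows --plan '[[[-0.24, 0, 0.29], [0, 0, 0]], [[-0.2, 0, 0.25], [0, 0, 0]], [[-0.12, 0, 0.15], [0, 0, 0]], [[-0.07, 0, 0.1], [0, 0, 0]], [[0, 0, 0], [0, 0, 0]], [[0, 0, 0], [0, 0, 0]]]'

```text
time: 23.25
eef_pos: [0.6487, -0.0177, 0.2268]
tcp_rot: [0.12, 0.697, -0.696, -0.122]
contact_force: [-0.3, 0.2, -1.3]
opening: 0.267
```

```bash
python3 - <<'E'
from h import *
goto([.6512,-.0185,.167],-1.914)
c=cam("wrist"); im=c["img"]; cv2.imwrite("pics/w9.png",im)
E
```

```text
t 23.25 pos [ 0.6487 -0.0177  0.2268] yaw -1.915 q1 -0.18 q6 1.73 open 0.267 F [-0.263   0.2335 -1.2971]
  turn_y -0.0002 ; shift [-0.0217  0.4984 -0.001 ]
```

View pics/w9.png

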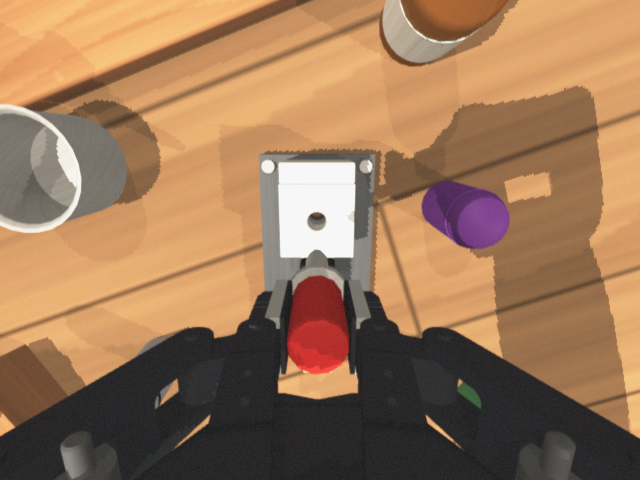

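The view shows the pin held upright with its tip at about (316,251) and the hole at (316.5,220.5). That was my 12th picture, so I'll use numeric checks from here. I'll measure the hole and shank by masks.

```bash
cat > hole.py <<'E'
from h import *
def hole(c,e,y,box,thr=130):
    x0,y0,x1,y1=box; V=c["img"].max(2).astype(int)
    bs=blobs(V[y0:y1,x0:x1]<thr,x0,y0,15)
    for b in bs:
        p=ray(c,b[0],.064); d=p-e; z=np.array([np.cos(y),np.sin(y)]); x=np.array([z[1],-z[0]])
        print("hole px",b,"world",p,"tool x,z mm",d[:2]@x*1e3,d[:2]@z*1e3)
E
python3 - <<'E'
from hole import *
s,e,y=pose(); c=cam("wrist"); g=cv2.cvtColor(c["img"],cv2.COLOR_BGR2GRAY)
hole(c,e,y,(300,205,334,236),150)
for h in (.088,.090,.092,.094): 
    M=np.linalg.inv(np.array(c["mount"])); q=M@[0,h,0,1]; print(h,q[0]/q[2]*c["fx"]+c["cx"],q[1]/q[2]*c["fy"]+c["cy"])
for r in range(212,284,3): print(r,g[r,296:340:2])
E
```

```text
hole px (array([316.4818, 219.9182]), np.int32(220)) world [ 0.6526 -0.0183  0.064 ] tool x,z mm -4.0044232949683325 -0.3467565285816534
0.088 316.61003249983446 250.68720489599167
0.09 316.61662859877583 249.78389186248725
0.092 316.6231145122684 248.89566834672965
0.094 316.62949297835524 248.02215938314072
212 [247 247 247 247 247 247 247 247 241 180 142 143 206 240 247 247 247 247
 247 247 247 247]
215 [247 247 247 247 247 247 245 134  57  77  79  80  80  59 137 246 247 247
 247 247 247 247]
218 [247 247 247 247 247 247 173  99  84  65  57  54  59  71  96 206 247 247
 247 247 247 247]
221 [247 247 247 247 247 246 141 123 100 102 102 100 104 102 108 176 247 247
 247 247 247 247]
224 [247 247 247 247 247 247 185 132 135 122 121 124 128 134 152 217 247 247
 247 247 247 247]
227 [247 247 247 247 247 247 245 178 135 139 141 144 138 152 195 246 247 247
 247 247 247 247]
230 [247 247 247 247 247 247 247 247 244 216 189 204 228 244 247 247 247 247
 247 247 247 247]
233 [247 247 247 247 247 247 247 247 247 247 247 247 247 247 247 247 247 247
 247 247 247 247]
236 [247 247 247 247 247 247 
[... 790 characters left out ...]
5 112 110  45  35
  30  47  83  79]
263 [135 126 104  39  32 126 130 122 113 113 113 113 113 117 115 115  57  37
  34  40  79  77]
266 [134 127  72  61  73 137 117 116 120 116 117 118 117 120 112 112 102  77
  59  53  77  80]
269 [134 123 105 112 123 142 155 156 155 156 153 152 152 153 155 152 142 125
 118 108  89  77]
272 [120 121 140 159 158 156 152 153 154 153 149 149 151 151 149 156 171 186
 180 162 124 104]
275 [144 159 160 159 155 157 150 137 136 136 132 111 103 131 145 154 158 182
 184 180 179 140]
278 [159 158 159 154 144 106  59  65  64  67  68  67  65  68  66  73 107 144
 182 180 177 177]
281 [159 157 143  84  63  62  63  64  67  68  68  61  69  69  63  61  67  62
  65 120 174 179]
```

```bash
python3 - <<'E'
from hole import *
c=cam("wrist"); im=c["img"]; hsv=cv2.cvtColor(im,cv2.COLOR_BGR2HSV).astype(int); H,S,V=hsv[...,0],hsv[...,1],hsv[...,2]
red=((H<8)|(H>172))&(S>130)&(V>60)
red[:250]=0
for r in range(272,380,6):
    x=np.where(red[r,270:370])[0]; print(r, (x.min()+270,x.max()+270,V[r,318]) if len(x) else None)
M=np.linalg.inv(np.array(c["mount"]))
def pt(x,h,z=0): q=M@[x,h,z,1]; return (q[0]/q[2]*c["fx"]+c["cx"]).round(1),(q[1]/q[2]*c["fy"]+c["cy"]).round(1),q[2].round(4)
for x in (0,.003,.005):
  print("x",x,"handle top c, near edge", pt(x,-.0205),pt(x+.012,-.0205),"top far edge",pt(x-.012,-.0205),"handle bottom far",pt(x-.012,.0255),"collar far",pt(x-.015,.0255),pt(x-.015,.0315),"tip far",pt(x-.004,.0915))
E
```

```text
272 None
278 (np.int64(307), np.int64(326), np.int64(134))
284 (np.int64(298), np.int64(335), np.int64(133))
290 (np.int64(295), np.int64(339), np.int64(136))
296 (np.int64(293), np.int64(340), np.int64(134))
302 (np.int64(292), np.int64(343), np.int64(135))
308 (np.int64(291), np.int64(344), np.int64(136))
314 (np.int64(291), np.int64(345), np.int64(134))
320 (np.int64(290), np.int64(346), np.int64(169))
326 (np.int64(289), np.int64(347), np.int64(189))
332 (np.int64(288), np.int64(348), np.int64(186))
338 (np.int64(287), np.int64(348), np.int64(184))
344 (np.int64(287), np.int64(348), np.int64(181))
350 (np.int64(287), np.int64(348), np.int64(183))
356 (np.int64(289), np.int64(345), np.int64(209))
362 (np.int64(294), np.int64(342), np.int64(210))
368 (np.int64(299), np.int64(335), np.int64(247))
374 None
x 0 handle top c, near edge (np.float64(315.9), np.float64(342.3), np.float64(0.1224)) (np.float64(316.0), np.float64(371.6), np.float64(0.1256)) top far edge (np.float64(315.9), np.float64(311.5), np.float64(0.1192)) handle bottom far (np.float64(316.3), np.float64(265.9), np.floa
[... 493 characters left out ...]
t64(0.1643)) collar far (np.float64(316.3), np.float64(265.9), np.float64(0.1635)) (np.float64(316.3), np.float64(261.8), np.float64(0.1693)) tip far (np.float64(316.6), np.float64(247.7), np.float64(0.23))
x 0.005 handle top c, near edge (np.float64(316.0), np.float64(354.7), np.float64(0.1237)) (np.float64(316.0), np.float64(383.3), np.float64(0.1269)) top far edge (np.float64(315.9), np.float64(324.6), np.float64(0.1205)) handle bottom far (np.float64(316.3), np.float64(275.8), np.float64(0.1648)) collar far (np.float64(316.3), np.float64(269.9), np.float64(0.164)) (np.float64(316.3), np.float64(265.6), np.float64(0.1698)) tip far (np.float64(316.6), np.float64(250.6), np.float64(0.2306))
```

```bash
python3 - <<'E'
from hole import *
s,e,y=pose(); c=cam("scene"); im=c["img"]; hsv=cv2.cvtColor(im,cv2.COLOR_BGR2HSV).astype(int); H,S,V=hsv[...,0],hsv[...,1],hsv[...,2]
red=((H<6)|(H>174))&(S>150)&(V>60)
z=np.array([np.cos(y),np.sin(y),0]); x=np.array([z[1],-z[0],0]); up=np.array([0,0,1])
for n,X,d in (("x0 d0",0,0),("x9.5 d12",.0095,.012)):
    o=e+X*x
    print(n,"top c",proj(c,o+up*(.0205-d)),"bottom c",proj(c,o-up*(.0255+d)),"tip",proj(c,o-up*(.0915+d)))
q=proj(c,e).astype(int); x0,y0=q[0]-40,q[1]-40
n,l,st,ce=cv2.connectedComponentsWithStats(red[y0:y0+90,x0:x0+80].astype(np.uint8))
for i in range(1,n):
    if st[i,4]>8: print("red",ce[i]+[x0,y0],st[i]+[x0,y0,0,0,0])
g=im.max(2)
for r in range(q[1]-20,q[1]+50,2): print(r,x0+22,g[r,q[0]-18:q[0]+18:2], ''.join('R' if t else '.' for t in red[r,q[0]-18:q[0]+18:2]))
E
```

```text
x0 d0 top c [276.844  210.5946] bottom c [278.04  223.314] tip [279.6105 240.0165]
x9.5 d12 top c [280.1407 211.3482] bottom c [281.2015 223.8706] tip [282.5961 240.3336]
red [275.5224 216.8806] [273 209   7  18  67]
196 259 [ 23  28  23  28   8  22  23  23  20  28  20  22  28  41  59  98  15 137] ..................
198 259 [ 18  28  27  28  20  19  21  23  30  32  27  33  18  38  43 128 155 160] ..................
200 259 [ 31  17  12  24  24  21  21  18  26  10  20  27  20  22  29 131 154 149] ..................
202 259 [153  48 118  18  25  28  25  19  24  19  30  21  19  18  31  41 144 153] ..................
204 259 [137 112 132  24  25  11  33  22  12  39  20  25  15  38  31  53  47 154] ..................
206 259 [179 177 180  50  23  24  17  22  24  25  20  21  26  32  29  79  43  47] ..................
208 259 [168 177 172 187  26  64  20  21  19  27  29  17  18  17  25  87 109  39] ..................
210 259 [167 166 164 176  75  72  13 108 122  20  21  17  30  48  43  97  19  37] .......RR.........
212 259 [161 166 171 169  95  69  16 113 142  98  22  27  26  33  28  24  2
[... 1951 characters left out ...]
9 [173 177 180 114 164 154 163 246 239 241 240 241 240 241 240 241 249 240] ..................
254 259 [164 173 147 113 238 246 242 242 240 242 249 231 249 242 241 242 239 245] ..................
256 259 [118 145  94 229 244 240 240 241 241 229 150 130 144 244 241 239 239 241] ..................
258 259 [128 105 240 245 241 241 240 242 241 225 127 108 105 242 241 241 242 242] ..................
260 259 [ 73 219 230 227 241 239 241 241 240 246 178 130 240 242 241 242 242 248] ..................
262 259 [220 245 239 242 211 244 240 239 241 241 243 244 243 241 241 241 248 181] ..................
264 259 [253 244 240 238 240 218 244 241 240 241 240 242 241 241 242 248 180 150] ..................
```

Handle size and rows in the wrist view suggest the pin sits 0–12 mm lower and 5–9.5 mm off along tool x in the grip. That ambiguity shrinks as the tip nears the lug, so I'll move partway (-11 mm in x, 40 mm down) and measure tip against hole again.

>>> send_rows --plan '[[[-0.05, 0, 0], [0, 0, 0]], [[-0.04, 0.08, 0], [0, 0, 0]], [[0, 0.15, 0], [0, 0, 0]], [[0, 0.08, 0], [0, 0, 0]], [[0, 0, 0], [0, 0, 0]], [[0, 0, 0], [0, 0, 0]], [[0, 0, 0], [0, 0, 0]]]'

```text
time: 24.15
eef_pos: [0.6601, -0.0225, 0.1913]
tcp_rot: [-0.122, -0.697, 0.697, 0.121]
contact_force: [-0.5, -0.2, -2.0]
opening: 0.261
```

```bash
python3 - <<'E'
from hole import *
s,e,y=pose(); print(e,s["contact_force"]); c=cam("wrist"); g=c["img"].max(2)
for r in range(214,274,2): print(r,g[r,296:340:2])
d=cam("scene"); h=d["img"].max(2); p=proj(d,[.6512,-.0185,.064]); print("hole proj",p)
for r in range(222,266,1): print(r,h[r,270:296])
E
```

```text
[ 0.6601 -0.0225  0.1913] [-0.5375 -0.1976 -2.0032]
214 [247 247 247 247 247 247 247 247 247 247 247 247 247 247 247 247 247 247
 247 247 247 247]
216 [247 247 247 247 247 247 247 247 247 247 247 247 247 247 247 247 247 247
 247 247 247 247]
218 [247 247 247 247 247 247 247 247 247 247 247 247 247 247 247 247 247 247
 247 247 247 247]
220 [247 247 247 247 247 247 247 247 247 247 247 247 247 247 247 247 247 247
 247 247 247 247]
222 [247 247 247 247 247 247 247 247 247 247 247 247 247 247 247 247 247 247
 247 247 247 247]
224 [247 247 247 247 247 247 247 247 247 247 247 247 247 247 247 247 247 247
 247 247 247 247]
226 [247 247 247 247 247 247 247 247 247 247 247 247 247 247 247 247 247 247
 247 247 247 246]
228 [247 247 247 247 247 247 247 247 247 247 247 247 247 247 247 247 247 247
 247 234 229 224]
230 [247 247 247 247 247 247 247 247 247 247 247 247 247 247 247 247 247 247
 247 230 224 225]
232 [247 247 247 247 247 247 247 247 247 247 247 247 247 247 247 247 247 247
 234 226 225 226]
234 [247 247 247 247 247 247 247 247 247 247 247 247 247 247 247 247 247 247
 234 226 226 225]
236
[... 6015 characters left out ...]

 242 241 242 240 242 243 248 238]
260 [240 243 241 241 242 240 242 246 234 177 123 135 199 239 247 242 242 240
 240 241 241 241 243 249 236 181]
261 [241 242 241 240 241 240 242 243 244 247 249 248 249 245 243 242 240 240
 240 241 241 243 248 236 181 151]
262 [243 240 241 240 241 240 240 241 244 244 244 244 243 242 242 241 238 241
 240 242 243 248 234 179 147 154]
263 [243 242 240 240 241 240 240 241 241 241 240 241 241 240 240 241 241 240
 240 243 247 240 180 147 154 133]
264 [229 246 244 240 241 241 241 242 242 240 241 241 241 240 240 243 242 241
 244 247 236 182 145 156 135  95]
265 [218 211 235 244 240 241 241 240 241 239 242 241 241 241 240 241 241 243
 246 237 184 146 157 135  94  78]
```

Combining the scene columns, the wrist rays and the lateral offset, the tip is about 5.5 mm past the hole (tool -x) and 1 mm off in +z, and its depth in the grip is nominal. I'll correct, go lower, and measure again.

>>> send_rows --plan '[[[0.045, 0, -0.009], [0, 0, 0]], [[0, 0.1, 0], [0, 0, 0]], [[0, 0.08, 0], [0, 0, 0]], [[0, 0, 0], [0, 0, 0]], [[0, 0, 0], [0, 0, 0]], [[0, 0, 0], [0, 0, 0]]]'

```text
time: 24.85
eef_pos: [0.6551, -0.0196, 0.1689]
tcp_rot: [-0.121, -0.697, 0.697, 0.121]
contact_force: [-0.2, -0.4, -0.8]
opening: 0.262
```

```bash
python3 - <<'E'
from hole import *
s,e,y=pose(); print(e,s["contact_force"]); c=cam("wrist"); g=c["img"].max(2)
for r in range(226,270,2): print(r,g[r,298:338:2])
d=cam("scene"); h=d["img"].max(2)
print("270..291")
for r in range(244,266,1): print(r,h[r,270:292])
E
```

```text
[ 0.6551 -0.0196  0.1689] [-0.1955 -0.4134 -0.7821]
226 [247 247 247 247 247 247 247 247 247 247 247 247 247 247 247 247 247 247
 247 247]
228 [247 247 247 247 247 247 247 247 247 247 247 247 247 247 247 247 247 247
 247 247]
230 [247 247 247 247 247 247 247 247 247 247 247 247 247 247 247 247 247 247
 247 247]
232 [247 247 247 247 247 247 247 247 247 247 247 247 247 247 247 247 247 247
 247 247]
234 [247 247 247 247 247 247 247 247 247 247 247 247 247 247 247 247 247 246
 234 230]
236 [247 247 247 247 247 247 247 247 246 242 245 246 247 247 246 235 228 226
 225 224]
238 [247 247 247 247 247 247 242 174 103  78  83 108 207 208 222 223 224 224
 223 225]
240 [247 247 247 247 247 231 111  60  59  57  57  55  57  88 172 221 224 224
 223 225]
242 [247 247 247 247 239 120 103  93  77  68  66  75  90 104 109 197 226 225
 225 226]
244 [247 247 247 245 181 109 103 104 107 105 107 107 103 107 111 184 223 225
 226 225]
246 [247 247 247 243 149 135 109 105 107 108 108 108 107 107 127 171 206 225
 226 226]
248 [247 247 247 243 138 139 135 116 107 107 110 108 113 121 146 174 203 227
 228 228]
250 
[... 2264 characters left out ...]
1 204 243 242 239
 241 241 242 240]
259 [171 223 245 242 244 246 249 230 151 150 137  76  88 162 238 247 241 241
 241 239 239 241]
260 [223 246 243 241 241 242 244 248 233 176 118 133 179 234 244 245 240 241
 240 240 241 241]
261 [245 246 241 239 239 240 242 244 246 249 250 246 246 242 241 242 240 241
 240 238 240 243]
262 [243 242 239 240 242 239 240 241 241 243 246 243 238 240 238 239 242 241
 240 242 244 248]
263 [245 243 241 241 240 241 239 240 241 240 242 236 237 239 239 238 239 241
 241 242 247 234]
264 [227 245 242 242 240 240 240 241 239 239 242 240 239 240 238 237 237 243
 245 248 235 182]
265 [218 210 234 245 242 240 240 238 240 241 238 241 238 239 237 239 239 240
 245 236 184 148]
```

The pin now lines up in both views: scene column 280.4 against 280.5 expected, wrist lateral offset 0.1 mm, about +0.8 mm in x. I'll make a small correction and ease it down while watching the force.

>>> send_rows --plan '[[[-0.005, 0.03, 0], [0, 0, 0]], [[0, 0.04, 0], [0, 0, 0]], [[0, 0.04, 0], [0, 0, 0]], [[0, 0.04, 0], [0, 0, 0]], [[0, 0.03, 0], [0, 0, 0]], [[0, 0, 0], [0, 0, 0]]]'

```text
time: 25.55
eef_pos: [0.6549, -0.0196, 0.146]
tcp_rot: [0.121, 0.697, -0.697, -0.122]
contact_force: [-0.3, 0.2, -2.0]
opening: 0.265
```

>>> send_rows --plan '[[[0, 0.03, 0], [0, 0, 0]], [[0, 0.03, 0], [0, 0, 0]], [[0, 0.03, 0], [0, 0, 0]], [[0, 0, 0], [0, 0, 0]]]'

```text
time: 25.95
eef_pos: [0.655, -0.0196, 0.1355]
tcp_rot: [0.121, 0.697, -0.697, -0.122]
contact_force: [0.8, 0.0, -1.6]
opening: 0.263
```

>>> send_rows --plan '[[[0, 0.03, 0], [0, 0, 0]], [[0, 0.03, 0], [0, 0, 0]], [[0, 0.02, 0], [0, 0, 0]], [[0, 0, 0], [0, 0, 0]]]'

```text
time: 26.35
eef_pos: [0.655, -0.0196, 0.1261]
tcp_rot: [0.121, 0.697, -0.697, -0.122]
contact_force: [0.5, -0.0, -1.4]
opening: 0.269
```

>>> send_rows --plan '[[[0, 0.03, 0], [0, 0, 0]], [[0, 0.03, 0], [0, 0, 0]], [[0, 0.02, 0], [0, 0, 0]], [[0, 0, 0], [0, 0, 0]]]'

```text
time: 26.75
eef_pos: [0.655, -0.0196, 0.1164]
tcp_rot: [0.121, 0.697, -0.697, -0.122]
contact_force: [0.9, -0.2, -0.5]
opening: 0.266
```

>>> send_rows --plan '[[[0, 0.03, 0], [0, 0, 0]], [[0, 0.03, 0], [0, 0, 0]], [[0, 0.02, 0], [0, 0, 0]], [[0, 0, 0], [0, 0, 0]]]'

```text
time: 27.15
eef_pos: [0.655, -0.0196, 0.1068]
tcp_rot: [0.121, 0.697, -0.697, -0.122]
contact_force: [0.1, 0.2, -1.5]
opening: 0.267
```

Tip is now in the plate hole with almost no side force. On to the collar contact.

>>> send_rows --plan '[[[0, 0.03, 0], [0, 0, 0]], [[0, 0.02, 0], [0, 0, 0]], [[0, 0.01, 0], [0, 0, 0]], [[0, 0, 0], [0, 0, 0]]]'

```text
time: 27.55
eef_pos: [0.6552, -0.0197, 0.1]
tcp_rot: [0.121, 0.697, -0.697, -0.121]
contact_force: [0.2, 0.4, -0.9]
opening: 0.269
```

>>> send_rows --plan '[[[0, 0.015, 0], [0, 0, 0]], [[0, 0.01, 0], [0, 0, 0]], [[0, 0, 0], [0, 0, 0]], [[0, 0, 0], [0, 0, 0]]]'

```text
time: 27.95
eef_pos: [0.6556, -0.0197, 0.0975]
tcp_rot: [0.121, 0.697, -0.697, -0.121]
contact_force: [-0.2, 0.2, -0.9]
opening: 0.265
```

>>> send_rows --plan '[[[0, 0.01, 0], [0, 0, 0]], [[0, 0.01, 0], [0, 0, 0]], [[0, 0, 0], [0, 0, 0]], [[0, 0, 0], [0, 0, 0]]]'

```text
time: 28.35
eef_pos: [0.6557, -0.0197, 0.0974]
tcp_rot: [-0.121, -0.697, 0.697, 0.121]
contact_force: [-4.5, -0.1, 7.4]
opening: 0.265
```

```bash
python3 - <<'E'
from h import *
s,e,y=pose(); print(e,s["contact_force"])
d=cam("scene"); h=d["img"].max(2); p=proj(d,[.6512,-.0185,.064]).round(1); print("lug hole",p)
print("270..293")
for r in range(240,266,1): print(r,h[r,270:294])
c=cam("wrist"); g=c["img"].max(2)
for r in range(246,282,2): print(r,g[r,286:350:4])
E
```

```text
[ 0.6557 -0.0197  0.0974] [-4.5024 -0.0999  7.355 ]
lug hole [280.3 257. ]
270..293
240 [ 28  18  25  22  28  17  13  21  22  24  26  25  23  21  28  30  23  29
  22 115 154 162 164 163]
241 [ 20  28  30  19  26  26  21  28  27  19  24  29  21  32  21  24  25  19
  25  46 136 171 164 161]
242 [ 21  22  15  10  25  28  29  19  41  26  11  18  21  20  15  20  24  30
  35  44  73 142 166 165]
243 [ 18  18  25  38  36  13  19  23  31  34  27  24  25  19  18  17  23  34
  29  34  37  69 142 168]
244 [ 39  73  46  23  21  26  36  21  24  27  24  26  25  24  25  25  30  24
  32  48  54  29  69 144]
245 [103  97  35  16  45  78  63  21  26  19  29  18  26  20  21  35  30  15
  25  25  46  40  40  94]
246 [ 83  55  14  18  78  88  50  18  22  31  31  26  20  31  33  46  36  33
  31  82 144 114  25  42]
247 [ 66  52  14  10  84 130 127  74  26  29  28  15  23  30  40  48  45  42
  54 147 141  56  32  43]
248 [ 78  71  11   6  59 123 145 146  97  26  28  25  23  31  25  40  47  36
  43  69  51  22  31  63]
249 [105  67   9  21  33  97 131 156 107  26  27  29  28  24  25  17  31  22
  30  23  13
[... 2221 characters left out ...]

262 [203 202 201 205 203 203 204 202 219 220 226 228 226 227 227 227]
264 [202 203 203 204 201 203 181 159 149 141 197 228 227 227 227 228]
266 [205 204 203 201 205 156 128 124 124 121 125 211 228 227 227 229]
268 [213 206 205 204 157 129 153 161 153 163 132 122 207 229 230 230]
270 [217 203 204 155 128 160 163 165 160 166 166 158 129 229 229 229]
272 [203 205 204 125 166 170 163 168 161 162 177 199 173 187 230 229]
274 [206 204 178 161 171 167 164 163 159 159 196 198 194 130 227 228]
276 [202 203 129 169 171 167 146 145 144 140 184 198 192 174 207 227]
278 [201 199 153 168 170 148 133 135 139 134 138 189 192 191 130 225]
280 [152 112 169 170 162 133 133 137 135 137 134 137 185 190 174 129]
```

Contact at TCP z 0.0974, the same height as when the collar sat on the 64 mm block, so the collar is home. Releasing and backing off.

>>> send_rows --plan '[[[0, -0.005, 0], [0, 0, 0]], [[0, 0, 0], [0, 0, 0]], [[0, 0, 0], [0, 0, 0]], [[0, 0, 0], [0, 0, 0]], [[0, 0, 0], [0, 0, 0]], [[0, -0.1, 0], [0, 0, 0]], [[0, -0.2, 0], [0, 0, 0]], [[0, -0.3, 0], [0, 0, 0]], [[0, -0.3, 0], [0, 0, 0]], [[0, -0.2, 0], [0, 0, 0]], [[0.3, 0, 0], [0, 0, 0]], [[0.3, 0, 0], [0, 0, 0]]]' --gripper 0.4

```text
time: 29.65
eef_pos: [0.5881, 0.0044, 0.2302]
tcp_rot: [0.123, 0.697, -0.697, -0.12]
contact_force: [-0.7, 0.2, -0.8]
opening: 0.601
```

>>> send_rows --plan '[[[0.3, -0.1, 0], [0, 0, 0]], [[0.2, 0, 0], [0, 0, 0]], [[0, 0, 0], [0, 0, 0]]]'

```text
time: 29.95
eef_pos: [0.5294, 0.0259, 0.2408]
tcp_rot: [0.121, 0.697, -0.697, -0.12]
contact_force: [-0.4, -1.0, 0.6]
opening: 0.594
```

```bash
python3 - <<'E'
from h import *
s,e,y=pose(); print(e,s["contact_force"],s["opening"])
def red(c): 
    h=cv2.cvtColor(c["img"],cv2.COLOR_BGR2HSV).astype(int); m=((h[...,0]<6)|(h[...,0]>174))&(h[...,1]>150)&(h[...,2]>60)
    n,l,st,ce=cv2.connectedComponentsWithStats(m.astype(np.uint8)); return [(ce[i].round(1),st[i].tolist()) for i in range(1,n) if st[i,4]>30]
A=[.6512,-.0185]
for n in ("scene","top","wrist"):
    c=cam(n); cv2.imwrite(f"pics/end_{n}.png",c["img"]); print(n,red(c)[:6],"exp centre",proj(c,[*A,.093]).round(1),"top",proj(c,[*A,.116]).round(1),"bottom",proj(c,[*A,.070]).round(1))
c=cam("wrist")
print("shaker expected",proj(cam("top"),[.549,.2095,.085]))
t=cam("top"); h=cv2.cvtColor(t["img"],cv2.COLOR_BGR2HSV); m=(h[...,1]<50)&(h[...,2]>110)
print([ (b[0].round(1),int(b[1])) for b in blobs(m[235:290,200:250],200,235,30)])
pr=(h[...,0]>125)&(h[...,0]<165)&(h[...,1]>90)&(h[...,2]>60); print("purple",[b[0].round(1) for b in blobs(pr,0,0,60)])
o=cv2.imread("pics/top0.png"); df=cv2.absdiff(o,t["img"]).max(2)
for n,(x,y) in dict(tin=(233,155),bottle=(403,150),tubs=(267,358),jar=(400,355),dark=(135,248),white=(143,320)).items(): print(n,"median change",np.median(df[y-15:y+15,x-15:x+15]))
E
```

```text
[0.5294 0.0259 0.2408] [-0.3839 -0.9857  0.6092] 0.5944423808283813
scene [(array([279.8, 250.7]), [275, 242, 10, 18, 140])] exp centre [279.7 250.6] top [279.1 245.3] bottom [280.2 255.7]
top [(array([337.2, 207.4]), [333, 202, 10, 12, 87])] exp centre [338.1 208.5] top [338.8 206.6] bottom [337.5 210.2]
wrist [(array([317.4,  54.7]), [301, 32, 34, 47, 1259])] exp centre [317.4  58.9] top [317.3  50.6] bottom [317.4  65.8]
shaker expected [223.9241 262.093 ]
[(array([223. , 263.1]), 427)]
purple [array([397.4, 230. ]), array([ 88.1, 254.6]), array([101.5, 256.1])]
tin median change 8.0
bottle median change 8.0
tubs median change 72.0
jar median change 65.0
dark median change 17.0
white median change 10.0
```

The pin handle is where home predicts (scene 279.8,250.7 against 279.7,250.6). The tubs and jar changes could just be the arm's shadow, so I'll check whether they shifted using template matching.

```bash
python3 - <<'E'
from h import *
for cn,it in (("scene",dict(jar=(283,165,22),tubs=(369,188,25),tin=(347,333,28),bottle=(204,280,28),purpshk=(242,235,18),dark=(450,278,12),white=(455,231,12),purpin=(485,290,14),shaker0=(303,237,14))),("top",dict(jar=(400,355,26),tubs=(267,358,28)))):
    a=cv2.imread(f"pics/{cn}0.png"); b=cv2.imread(f"pics/end_{cn}.png")
    for n,(x,y,r) in it.items():
        t=a[y-r:y+r,x-r:x+r]; w=b[y-r-8:y+r+8,x-r-8:x+r+8]; m=cv2.matchTemplate(w,t,cv2.TM_CCOEFF_NORMED); _,v,_,l=cv2.minMaxLoc(m); print(cn,n,"shift",l[0]-8,l[1]-8,"score %.2f"%v)
E
```

```text
scene jar shift -1 0 score 0.67
scene tubs shift 0 0 score 0.96
scene tin shift 0 0 score 0.98
scene bottle shift 0 0 score 0.98
scene purpshk shift 0 0 score 0.79
scene dark shift 0 0 score 0.99
scene white shift 0 0 score 1.00
scene purpin shift 0 0 score 0.99
scene shaker0 shift 8 -2 score 0.50
top jar shift 0 0 score 0.90
top tubs shift -8 1 score 0.18
```

Nothing else has moved: the tubs match at 0 shift in the scene view and are only hidden by the arm in the top view. Handing in.

```bash
python3 -c "
from plant import *
print(sign_off())"
```

```text
the job is handed in; nothing more can be done
None
```

The swing arm is refitted and the job is handed in, at about 30 s of the 72 s allowed.

- **Shaker:** it stands upright on the bench at about (0.549, 0.21), confirmed in the wrist view and again at the end from the top camera.
- **Swing arm:** its eye was slid into the jaw, lowered until it touched the plate, and released.
- **Hinge pin:** it went down through lug, eye and plate with under about 1 N of side force. The collar made contact at the same tool height (0.0974) as when it sat on the 64 mm block. After release, the red handle's centre in the scene view was 0.1 px from its home position (279.8, 250.7 against 279.7, 250.6).
- **Other objects:** template matching in the scene view shows no shift for the tin, tubs, bottle, the other two tools and the purple look-alikes. The jar matched 1 px off there with a weak score of 0.67, but showed no shift in the top view.

Three checks were weaker or disagreed:
- **Pin in the grip:** while carried, its offset read differently in the wrist and scene views (5 to 10 mm). I resolved this by re-measuring close to the hole.
- **Tubs:** the top-view match failed, most likely because the robot arm was in the way there.
- **Arm flatness:** I did not re-measure it after the pin went in; it rests on the contact with the plate and the view after release.

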